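# Thread the loose lid of a sample jar and lock it with the mixer's keeper

## Task

The lid of the sample jar on the mixer is only sitting on the jar's thread. Turn it back (anticlockwise seen from above) until it drops into the thread, then screw it clockwise down to its stop, and finally push the sliding keeper fully in over the edge of the lid. Leave the bottle, the beaker and the dish where they stand.

Things in the scene. Friction and masses are not known exactly. Their poses are not given: they have to be found in the camera images.
- mixer: White laboratory mixer, fixed: a base plate 190 x 270 x 20 mm carrying an upright sample jar (90 mm across, fixed) and, on its +y side, a 50 mm wide white tower, 113 mm high, with the keeper between two cheeks that rise to 122 mm. Origin on the jar's vertical axis at bench level; z up; y points from the jar's axis to the keeper.
- jar_mouth (a point): Centre of the jar's rim, 104.5 mm above the bench, axes as the mixer's. Smooth thread with three entry slots. The lid starts level on top of it; 25 to 80 degrees anticlockwise its lugs fall through the slots (12 mm) and a stop ends the turn. Clockwise at first it only meets a stop. After the drop, 85 to 100 degrees clockwise lower it 9 mm to the end stop: bar then at -45 degrees to mixer x.
- lid_bar (a point): Jar lid, bare aluminium, about 0.3 kg, loose: a cap 96 mm across, 42 mm high, with a straight bar across its top, 130 x 14 mm, 18 mm high, overhanging 17 mm at each end. The point is the bar's centre, on the lid's axis, 9 mm above the cap's top; x along the bar, z up. Height above the bench: about 143 mm at the start, 131 mm after the drop, 122 mm screwed down.
- keeper_tab (a point): Steel sliding keeper on the tower: a tongue 30 mm wide, 6 mm thick, with an upright tab (30 wide, 8 thick, top 150 mm above the bench) at its outer end. The point: middle of the tab's outer face, 137 mm up, 119 mm from the jar's axis when out. Pushed towards the jar (mixer -y) the tongue passes 2 mm over the screwed-down lid's top; a higher lid blocks it.
- keeper (a joint): Slide of the keeper, m: 0 fully out, 0.030 fully in at its stop, grows towards the jar; about 1.5 N of friction, stays where left.
- bottle: Bystander: amber bottle with white cap, 56 mm across, 130 mm high, standing near the mixer; origin under its centre.
- beaker: Bystander: open clear beaker 64 mm across, 85 mm high, near the mixer; origin under its centre.
- petri: Bystander: closed clear dish 94 mm across, 16 mm high, near the mixer; origin under its centre.
Not all that is in view belongs to the job. What is shaped like the part that bears lid_bar but pink or red is not meant.

How it is judged:
By the outcome, as a careful person would: the job done as asked, in the order asked, and still so for the second after the job is handed in, with the robot touching nothing.
It also fails if it takes over 58 s, if anything falls off the work surface, if the arm or the gripper's body presses on something with over 40 N, if the wrist force passes 120 N, or if a joint passes its speed limit or range.

## Robot

A 6-joint arm with a two-finger parallel gripper is mounted at the origin on the work surface. World frame = base frame: x ahead of the robot, y to its left, z up, the work surface at z = 0. Lengths are in m, angles in rad, forces in N, time in s.
With the tool pointing down it reaches from about 0.375 to 0.75 m from the base axis. Payload 9 kg.
Tool frame: the origin (TCP) lies at the very end of the fingers, on their centre line; the grasp point (between the pads) lies arm.pinch_z behind it (arm.pinch_z is the distance from the TCP to the grasp point, in m); y points along the fingers, x is the direction in which the jaws open and shut, and the axes are right-handed (so a half turn about y gives the same grasp; the last joint's range is limited). The gripper opens to 85 mm and grips with 20 to 120 N. Pads are 22 mm wide; open, the fingers measure 114 mm over their backs; the gripper's body (76 mm by 85 mm) begins 54 mm behind the grasp point. The pads swing forward as they close: fully open they stand 13 mm farther back than shut.
Start: joints at [1.094, 0.104, 0.097, 1.564, 0, 1.353], TCP at [0.154, 0.58, 0.231] pointing down, gripper open.
Joint ranges: [-2.99, 2.99], [-0.84, 1.86], [-1.1, 1.16], [-1.84, 2.11], [-1.51, 1.56], [-3.14, 3.14]. Speed limits (rad/s): [2.22, 2.22, 2.57, 3.14, 3.14, 3.14].

## Interface

Orientations are given as a rotation vector (axis times angle).
In Python, from cell import monitor, eyes, ticket, arm gives the robot as it stands.
- The arm moves only by the tool step_arm, never from a script. Its argument "deltas" is a list of rows, each a list of 5 numbers: the shift along the tool's x, y, z in mm, then the turn about the tool's y in rad, then the finger opening in mm, from 0 to 85.4. A call has 1 to 12 rows; each row is the pose to reach, as a shift and turn from the pose commanded when the call began, along the tool's axes at that moment; what a row does not reach only later rows make up. A row lasts 1/8 s, in which the tool goes at most 62.5 mm and 10.7 degrees, less where a joint would pass 70% of its speed; a pose out of reach is approached as far as the arm can. A call with a gripper value outside its range is refused whole. The fingers move at their own pace and stop on an object; "force" is the grip in N (left out, the last holds). Time passes only in rows, so rows that repeat a pose let the fingers close. It gives the time, the measured TCP pose, the force and the opening at its end, in the units of the state.
- monitor.get_obs(): the state, without advancing time (a new reading comes with each control period).
- eyes.grab_frame(name): name is "scene" or "top" or "wrist"; returns (picture, depth): 420x560x3 uint8, red, green, blue; 420x560 float32, m along the optical axis (not along the pixel's ray), 0 where there is no reading.
- eyes.get_calibration(name): a dict with "camera_matrix" (3x3 intrinsics, pixels), "pose" (4x4, takes a point from camera to world coordinates). Camera axes: x right, y down, z forward; pixel columns grow to the right and rows downward; lengths in m; the calibration is good to about 2 mm. A picture is of the moment at which its call begins: read the wrist's pose just before it. get_calibration takes no time and is no camera call; for the wrist camera it gives the pose at the moment of the call.
- ticket.close_job(): hands the job in, once; it reports no verdict.
The state is a dict: "time_s": time; "qpos": joint angles; "dq": joint speeds; "tau": joint torques, N m; "ee_pos": TCP position; "tool_rot": TCP orientation; "contact_force": force on the tool from outside, world axes, zero at the start; "torque": the same for the moment, N m; "opening": finger opening in m.
Only numpy, scipy, OpenCV 4.12 (cv2) and the standard library are available. Lean on these libraries where they do the work, as an engineer would, in place of code of your own. Each camera call takes 0.05 s, during which the arm holds its last target.

## Working session

There is one attempt and no reset: what is moved stays moved. The work goes in short steps, Python scripts to look and compute and a tool call to move; the robot and the scene stay as the last step left them, time stands still between calls to the robot, and variables do not carry over. Pictures are saved under pics/ and viewed, and the job is handed in when it is done.

Besides the shell and the picture viewer there is one more tool, called after ">>>" as a command line: name --pt "numbers of a row" for each row, then --argument value for the rest. step_arm: Moves the arm, as the interface text tells. Its arguments: {"type":"object","properties":{"deltas":{"type":"array","items":{"type":"array","items":{"type":"number"}}},"force":{"type":"number"}},"required":["deltas"]}

```bash
mkdir -p pics; ls; python3 - <<'E'
from cell import monitor, eyes, ticket, arm
import cv2, numpy as np
o=monitor.get_obs(); print({k:np.round(v,4) for k,v in o.items()}, arm.pinch_z)
for n in ("scene","top","wrist"):
    p,d=eyes.grab_frame(n); cv2.imwrite(f"pics/{n}0.png",p[:,:,::-1]); np.savez(f"pics/{n}0.npz",p=p,d=d)
    c=eyes.get_calibration(n); print(n,np.round(c["camera_matrix"],1).tolist(),np.round(c["pose"],3).tolist())
E
```

```text
pics
{'time_s': np.float64(0.0), 'qpos': array([1.0943, 0.1047, 0.0964, 1.5639, 0.    , 1.3531]), 'dq': array([-0.0009,  0.0004,  0.0012, -0.0015,  0.0002, -0.0004]), 'tau': array([-1.30000e-03, -5.56932e+01,  5.03645e+01,  1.70000e-02,
       -3.00000e-04,  0.00000e+00]), 'ee_pos': array([0.1534, 0.5797, 0.2305]), 'tool_rot': array([-1.3212, -1.0155,  1.0175]), 'contact_force': array([ 0.4753, -0.5431,  0.6104]), 'torque': array([ 0.04  , -0.0389, -0.0183]), 'opening': np.float64(0.0853)} 0.0187
scene [[379.9, 0.0, 282.6], [0.0, 379.9, 205.2], [0.0, 0.0, 1.0]] [[-0.08, 0.77, -0.633, 1.1], [0.997, 0.069, -0.042, -0.037], [0.011, -0.635, -0.773, 0.772], [0.0, 0.0, 0.0, 1.0]]
top [[458.9, 0.0, 277.0], [0.0, 458.9, 208.4], [0.0, 0.0, 1.0]] [[-0.017, -0.994, 0.11, 0.453], [-1.0, 0.016, -0.009, -0.039], [0.007, -0.11, -0.994, 1.23], [0.0, 0.0, 0.0, 1.0]]
wrist [[306.6, 0.0, 275.7], [0.0, 306.6, 210.1], [0.0, 0.0, 1.0]] [[0.257, 0.919, 0.301, 0.076], [0.967, -0.244, -0.08, 0.601], [-0.0, 0.311, -0.95, 0.372], [0.0, 0.0, 0.0, 1.0]]
```

View pics/scene0.png

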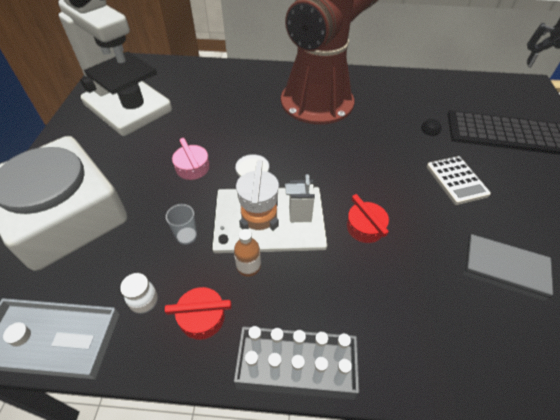

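View pics/top0.png

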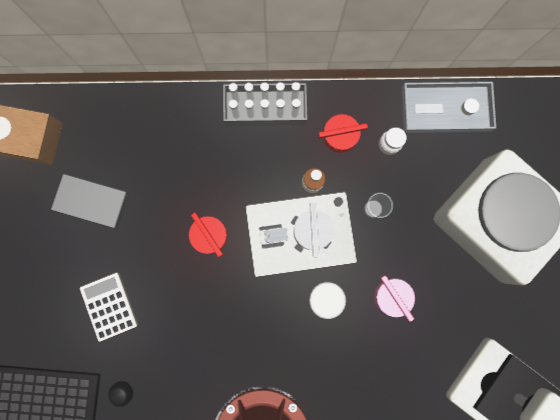

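View pics/wrist0.png

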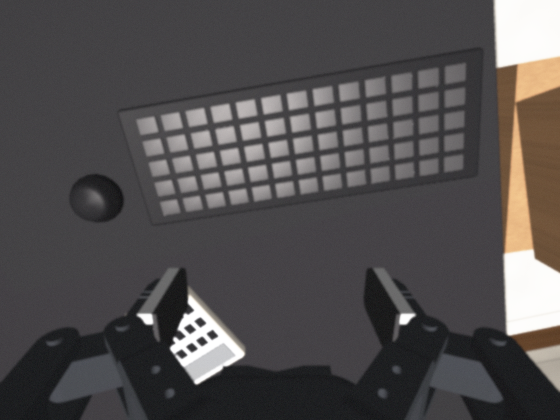

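The scene view shows the mixer with the lid at (258,185) and the keeper tab at (308,185). In the top view the lid is at (314,231), with its bar running along the image vertical, and the keeper is at (270,235). The bottle is at (314,180), the beaker at (378,206) and the dish at (328,300). Next I'll measure these.

```bash
cat > h.py <<'E'
import numpy as np, cv2
from cell import monitor, eyes, ticket, arm
from scipy.spatial.transform import Rotation as R
def ray(c,uv,z):
    K=c["camera_matrix"];T=c["pose"]
    uv=np.atleast_2d(np.asarray(uv,float))
    d=(np.c_[uv,np.ones(len(uv))]@np.linalg.inv(K).T)@T[:3,:3].T
    s=(z-T[2,3])/d[:,2]
    return T[:3,3]+d*s[:,None]
def cloud(c,d):
    K=c["camera_matrix"];T=c["pose"]
    v,u=np.indices(d.shape)
    P=np.stack([(u-K[0,2])/K[0,0]*d,(v-K[1,2])/K[1,1]*d,d],-1)
    return P@T[:3,:3].T+T[:3,3]
E
python3 - <<'E'
from h import *
print(R.from_rotvec(monitor.get_obs()["tool_rot"]).as_matrix().round(3))
p=np.load("pics/top0.npz");im=p["p"][:,:,::-1];
cr=im[160:330,230:410];cv2.imwrite("pics/topz.png",cv2.resize(cr,None,fx=4,fy=3.5,interpolation=cv2.INTER_CUBIC)[:, :])
P=cloud(eyes.get_calibration("top"),p["d"])
s=P[160:330,230:410]
for a,b in((.13,.2),(.1,.13),(.01,.03)):
    m=(P[...,2]>a)&(P[...,2]<b)&(P[...,0]>.3)&(P[...,0]<.65)&(abs(P[...,1]+.06)<.25)
    n,l,st,ce=cv2.connectedComponentsWithStats(m.astype(np.uint8))
    for i in range(1,n):
        if st[i,4]>15:
            q=P[l==i]; r=cv2.minAreaRect(q[:,:2].astype(np.float32)); print(a,st[i],np.median(q,0).round(3),[np.round(x,3) for x in r])
p=np.load("pics/scene0.npz");im=p["p"][:,:,::-1]
cv2.imwrite("pics/scz.png",cv2.resize(im[140:280,150:350],None,fx=4,fy=4,interpolation=cv2.INTER_CUBIC))
E
```

```text
[[ 0.256 -0.    -0.967]
 [ 0.967 -0.001  0.256]
 [-0.001 -1.     0.   ]]
0.13 [312 177  10   4  17] [ 0.647 -0.144  0.131] [array([ 0.646, -0.145]), array([0.022, 0.008]), np.float64(89.825)]
0.13 [ 295  202   40   55 1342] [ 0.522 -0.135  0.136] [array([ 0.522, -0.135]), array([0.1  , 0.094]), np.float64(44.854)]
0.13 [265 230   5  13  46] [ 0.507 -0.023  0.151] [array([ 0.508, -0.024]), array([0.029, 0.008]), np.float64(6.103)]
0.1 [310 178  12   6  44] [ 0.645 -0.144  0.105] [array([ 0.645, -0.145]), array([0.01 , 0.028]), np.float64(1.052)]
0.1 [260 224  29  24 487] [ 0.511 -0.04   0.122] [array([ 0.51, -0.04]), array([0.051, 0.066]), np.float64(7.057)]
0.01 [ 246  192  111   85 5217] [ 0.507 -0.094  0.021] [array([ 0.519, -0.111]), array([0.19, 0.27]), np.float64(7.051)]
0.01 [ 310  282   36   36 1032] [ 0.345 -0.177  0.017] [array([ 0.346, -0.177]), array([0.09 , 0.092]), np.float64(0.14)]
0.01 [375 288   5  19  34] [ 0.352 -0.304  0.02 ] [array([ 0.351, -0.305]), array([0.008, 0.047]), np.float64(88.711)]
```

View pics/topz.png

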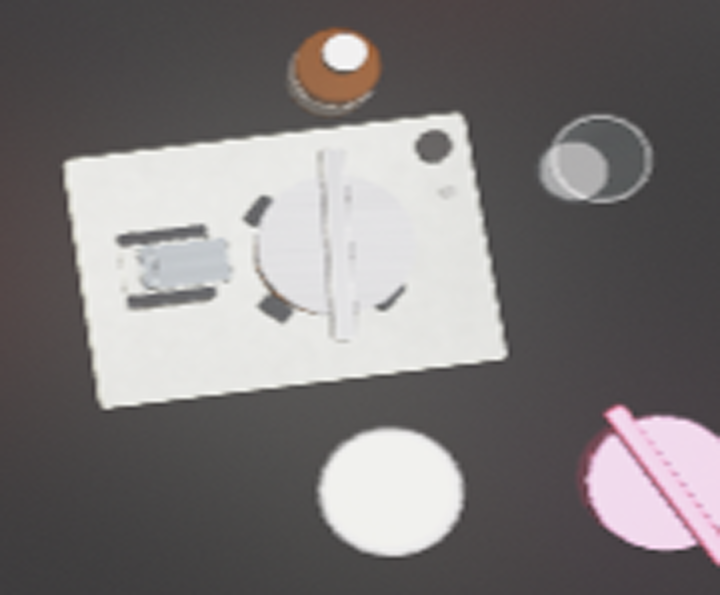

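View pics/scz.png

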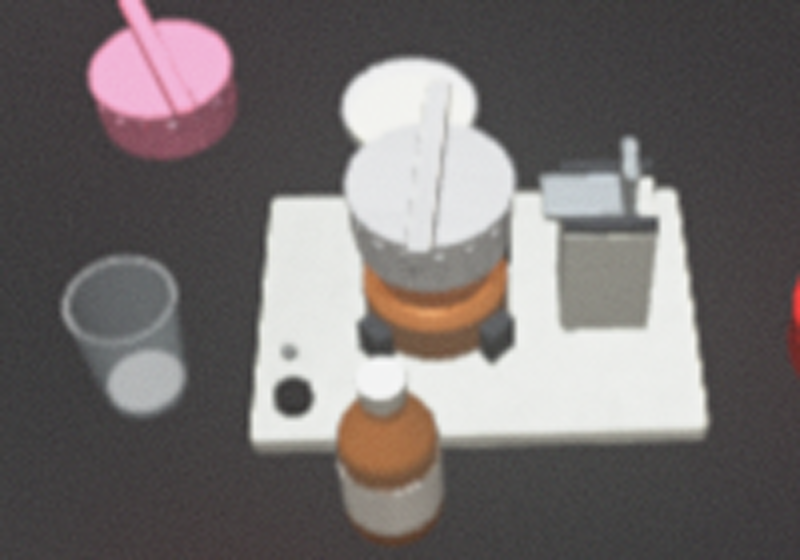

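```bash
python3 - <<'E'
from h import *
for n in("top","scene"):
    p=np.load(f"pics/{n}0.npz");P=cloud(eyes.get_calibration(n),p["d"])
    near=np.hypot(P[...,0]-.522,P[...,1]+.137)<.075
    b=P[near&(P[...,2]>.1435)]
    r=cv2.minAreaRect(b[:,:2].astype(np.float32));print(n,"bar",len(b),[np.round(x,4) for x in r],b.mean(0).round(4),np.median(b[:,2]))
    l=cv2.fitLine(b[:,:2].astype(np.float32),cv2.DIST_L2,0,1e-3,1e-3).ravel();print(np.degrees(np.arctan2(l[1],l[0]))%180)
    c=P[near&(abs(P[...,2]-.134)<.005)&(np.hypot(P[...,0]-.522,P[...,1]+.137)<.055)]
    print("cap",np.round(cv2.minEnclosingCircle(c[:,:2].astype(np.float32))[0],4),c.mean(0).round(4),np.median(c[:,2]))
    t=P[(np.hypot(P[...,0]-.508,P[...,1]+.024)<.03)&(P[...,2]>.14)]
    if len(t)>5: print("tab",t.mean(0).round(4),[np.round(x,4) for x in cv2.minAreaRect(t[:,:2].astype(np.float32))])
    pl=P[(np.abs(P[...,2]-.02)<.008)&(np.hypot(P[...,0]-.52,P[...,1]+.11)<.18)&(P[...,0]>.4)]
    print("plate",[np.round(x,4) for x in cv2.minAreaRect(pl[:,:2].astype(np.float32))])
E
```

```text
top bar 338 [array([ 0.5219, -0.1238]), array([0.1279, 0.0384]), np.float64(2.2405)] [ 0.5211 -0.1354  0.1528] 0.15297036520827612
1.7228857
cap [ 0.522  -0.1359] [ 0.5219 -0.1355  0.1353] 0.13543086130107596
tab [ 0.5079 -0.0236  0.1512] [array([ 0.5076, -0.0237]), array([0.0286, 0.0079]), np.float64(6.1028)]
plate [array([ 0.5403, -0.1085]), array([0.2329, 0.27  ]), np.float64(7.0645)]
scene bar 288 [array([ 0.5259, -0.1343]), array([0.128 , 0.0142]), np.float64(2.056)] [ 0.5319 -0.1335  0.1517] 0.15217276264743462
1.963786
cap [ 0.5248 -0.1347] [ 0.527  -0.1336  0.1345] 0.1345617032486307
tab [ 0.514  -0.0221  0.1489] [array([ 0.5117, -0.0222]), array([0.0297, 0.0078]), np.float64(8.1616)]
plate [array([ 0.555 , -0.1053]), array([0.2537, 0.2703]), np.float64(6.9252)]
```

```bash
cat >> h.py <<'E'
def rel(tgt,yawdeg=None):
    o=monitor.get_obs();M=R.from_rotvec(o["tool_rot"]).as_matrix()
    yaw=np.degrees(np.arctan2(M[1,0],M[0,0]))
    print("t",round(float(o["time_s"]),2),"pos",o["ee_pos"].round(4),"yaw",yaw.round(2),"F",o["contact_force"].round(1),"T",o["torque"].round(2),"op",round(float(o["opening"]),4),"q",o["qpos"].round(2))
    print("shift mm",(M.T@(np.array(tgt)-o["ee_pos"])*1000).round(1),"turn",None if yawdeg is None else round(-np.radians(yawdeg-yaw),4), "ydir",M[:,1].round(3))
E
python3 -c "
from h import *
rel([.5235,-.1353,.21],92)"
```

```text
t 0.15 pos [0.1534 0.5798 0.2307] yaw 75.17 F [ 0.5  0.8 -0.2] T [ 0.03 -0.02 -0.04] op 0.0856 q [ 1.09  0.1   0.1   1.56 -0.    1.35]
shift mm [-596.6   21.2 -540.8] turn -0.2937 ydir [-0.    -0.001 -1.   ]
```

>>> step_arm --pt "-596.6 0 -540.8 -0.294 50" --pt "-596.6 0 -540.8 -0.294 50" --pt "-596.6 0 -540.8 -0.294 50" --pt "-596.6 0 -540.8 -0.294 50" --pt "-596.6 0 -540.8 -0.294 50" --pt "-596.6 0 -540.8 -0.294 50" --pt "-596.6 0 -540.8 -0.294 50" --pt "-596.6 0 -540.8 -0.294 50" --pt "-596.6 0 -540.8 -0.294 50" --pt "-596.6 0 -540.8 -0.294 50" --pt "-596.6 0 -540.8 -0.294 50" --pt "-596.6 0 -540.8 -0.294 50"

```text
time_s: 1.65
ee_pos: [0.4982, -0.087, 0.2312]
tool_rot: [-1.193, -1.235, 1.234]
contact_force: [1.0, 0.1, 0.6]
opening: 0.0503
```

```bash
python3 -c "
from h import *
rel([.5235,-.1353,.21],92)"
```

```text
t 1.65 pos [ 0.4982 -0.087   0.2312] yaw 91.99 F [1.  0.1 0.6] T [ 0.02 -0.06  0.02] op 0.0503 q [-0.43 -0.18 -0.18  1.57  0.   -0.47]
shift mm [-49.1  21.2 -23.6] turn -0.0003 ydir [ 0.  0. -1.]
```

>>> step_arm --pt "-49 21 -23.6 0 50" --pt "-49 21 -23.6 0 50" --pt "-49 21 -23.6 0 50" --pt "-49 21 -23.6 0 50"

```text
time_s: 2.15
ee_pos: [0.523, -0.132, 0.2112]
tool_rot: [-1.193, -1.237, 1.236]
contact_force: [-1.1, 0.3, -0.4]
opening: 0.0502
```

```bash
python3 - <<'E'
from h import *
rel([.5235,-.1353,.21],92)
c=eyes.get_calibration("wrist")
p,d=eyes.grab_frame("wrist");cv2.imwrite("pics/w1.png",p[:,:,::-1]);np.savez("pics/w1.npz",p=p,d=d)
P=cloud(c,d)
near=np.hypot(P[...,0]-.5235,P[...,1]+.135)<.08
b=P[near&(P[...,2]>.146)&(P[...,2]<.16)]
l=cv2.fitLine(b[:,:2].astype(np.float32),cv2.DIST_L2,0,1e-3,1e-3).ravel();print(len(b),l,np.degrees(np.arctan2(l[1],l[0]))%180)
print([np.round(x,4) for x in cv2.minAreaRect(b[:,:2].astype(np.float32))],np.median(b[:,2]))
E
```

```text
t 2.15 pos [ 0.523  -0.132   0.2112] yaw 92.09 F [-1.1  0.3 -0.4] T [ 0.02  0.02 -0.01] op 0.0502 q [-0.49 -0.09 -0.13  1.53  0.   -0.53]
shift mm [-3.3  1.2 -0.4] turn 0.0015 ydir [ 0.001 -0.    -1.   ]
3335 [ 0.9994683   0.03260431  0.51686347 -0.13391636] 1.8684201
[array([ 0.5233, -0.1337]), array([0.129, 0.014]), np.float64(1.9375)] 0.1506964837528518
```

View pics/w1.png

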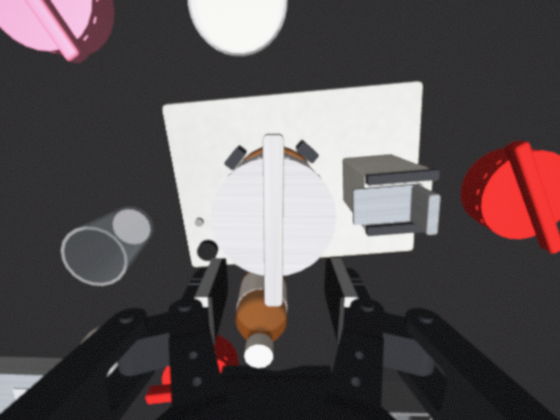

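The wrist picture shows the bar at columns 265–283, midway between the fingers. The bar centre comes out at about (0.5233, -0.1337), in agreement with the other views. Next: go down over it.

>>> step_arm --pt "0.7 40 0 0 50" --pt "0.7 71 0 0 50" --pt "0.7 71 0 0 30" --pt "0.7 71 0 0 18" --pt "0.7 71 0 0 18" --pt "0.7 71 0 0 18" --force 20

```text
time_s: 2.95
ee_pos: [0.5235, -0.1325, 0.1405]
tool_rot: [-1.194, -1.236, 1.235]
contact_force: [-0.2, -0.3, 0.6]
opening: 0.0183
```

```bash
python3 -c "
from h import *
rel([.5235,-.1345,.139],92)"
```

```text
t 2.95 pos [ 0.5235 -0.1325  0.1405] yaw 92.02 F [-0.2 -0.3  0.6] T [-0.   -0.    0.01] op 0.0183 q [-0.49 -0.08 -0.25  1.4   0.   -0.53]
shift mm [-1.9  1.5  0.1] turn 0.0004 ydir [ 0.002 -0.001 -1.   ]
```

>>> step_arm --pt "-1.5 0 0 -0.08 17" --pt "-1.5 0 0 -0.16 17" --pt "-1.5 0 0 -0.24 17" --pt "-1.5 0 0 -0.32 17" --pt "-1.5 0 0 -0.4 17" --pt "-1.5 0 0 -0.48 17" --pt "-1.5 0 0 -0.54 17" --pt "-1.5 0 0 -0.6 17" --pt "-1.5 0 0 -0.6 17"

```text
time_s: 4.08
ee_pos: [0.524, -0.1344, 0.1411]
tool_rot: [-0.841, -1.661, 1.661]
contact_force: [1.2, 0.2, 6.2]
opening: 0.0173
```

```bash
cat > look.py <<'E'
from h import *
import sys
rel([.5235,-.1345,.139],92)
c=eyes.get_calibration("wrist")
p,d=eyes.grab_frame("wrist");cv2.imwrite(f"pics/{sys.argv[1]}.png",p[:,:,::-1])
P=cloud(c,d)
near=np.hypot(P[...,0]-.5235,P[...,1]+.135)<.068
m=near&(P[...,2]>.11)&(P[...,2]<.165)&(np.ptp(p.astype(int),axis=2)<40)&(p.min(2)>110)
q=P[m]; zz=np.histogram(q[:,2],bins=np.arange(.11,.165,.003)); print(zz[0],zz[1][0])
E
python3 look.py w2
```

```text
t 4.08 pos [ 0.524  -0.1344  0.1411] yaw 126.43 F [1.2 0.2 6.2] T [-0.03 -0.05 -0.1 ] op 0.0173 q [-0.49 -0.08 -0.25  1.4   0.   -1.13]
shift mm [0.2 2.1 0.5] turn 0.6009 ydir [ 0.003 -0.001 -1.   ]
[    4    14    63   104    58    18    37  1067 11463    40    77    91
    79  1483  4839    12     5    22] 0.11
```

View pics/w2.png

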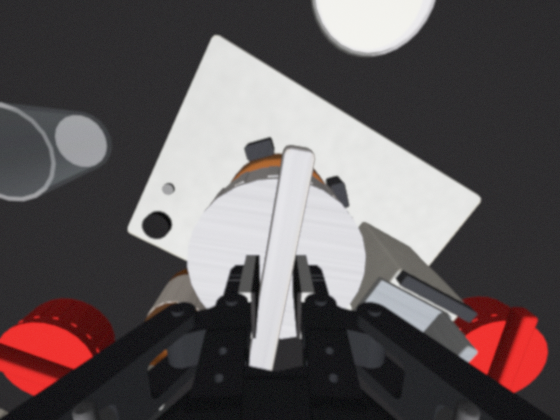

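Seen from the wrist, the bar is between the fingers, tilted from (300,150) to (265,365), and it lags the tool by about 8°. The cap top is still at about 0.135, so no drop yet. I'll continue.

>>> step_arm --pt "0 -1.5 0 -0.06 17" --pt "0 -1.5 0 -0.12 17" --pt "0 -1.5 0 -0.18 17" --pt "0 -1.5 0 -0.24 17" --pt "0 -1.5 0 -0.3 17" --pt "0 -1.5 0 -0.3 17"

```text
time_s: 4.88
ee_pos: [0.5234, -0.134, 0.1415]
tool_rot: [-0.612, -1.857, 1.857]
contact_force: [-0.2, -1.5, 1.4]
opening: 0.0169
```

```bash
python3 look.py w3
```

```text
t 4.88 pos [ 0.5234 -0.134   0.1415] yaw 143.56 F [-0.2 -1.5  1.4] T [-0.04 -0.11 -0.02] op 0.0169 q [-0.49 -0.08 -0.25  1.4   0.   -1.43]
shift mm [-0.4  2.5  0.3] turn 0.8998 ydir [ 0.001 -0.    -1.   ]
[    3    10    19    29    60    27    18   156 12330    70    50    85
    58   670  5735    27     5    11] 0.11
```

>>> step_arm --pt "0 0 0 -0.05 17" --pt "0 0 0 -0.1 17" --pt "0 0 0 -0.15 17" --pt "0 0 0 -0.2 17" --pt "0 0 0 -0.2 17"

```text
time_s: 5.55
ee_pos: [0.5229, -0.1337, 0.1407]
tool_rot: [-0.439, -1.98, 1.979]
contact_force: [0.6, 0.3, 0.4]
opening: 0.0167
```

```bash
python3 look.py w4
```

```text
t 5.55 pos [ 0.5229 -0.1337  0.1407] yaw 154.96 F [0.6 0.3 0.4] T [ 0.01  0.04 -0.  ] op 0.0167 q [-0.49 -0.08 -0.25  1.4   0.   -1.63]
shift mm [-0.8  1.7  0.4] turn 1.0989 ydir [-0.  0. -1.]
[   35    10   104 11736   152    22    28    37   390  4699    95    60
    11     9    19     9     5    19] 0.11
```

View pics/w4.png

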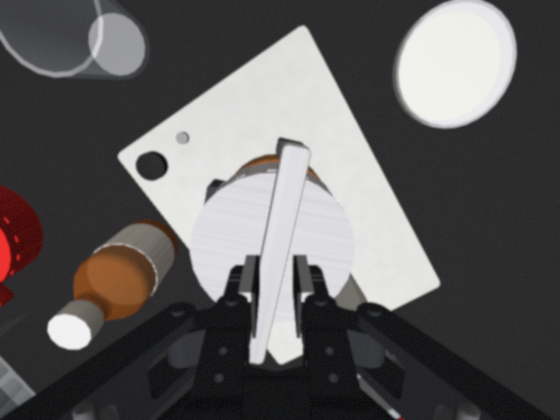

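The lid has dropped: the cap top went from about 0.135 to about 0.121 and it is level. The bar is still lined up between the fingers. I'll lower the fingers around it and take up the slack.

>>> step_arm --pt "0.5 6 0 0 18" --pt "0.5 11 0 0 18" --pt "0.5 11 0 0.05 17" --pt "0.5 11 0 0.15 16" --pt "0.5 11 0 0.25 16" --pt "0.5 11 0 0.3 16" --pt "0.5 11 0 0.3 16"

```text
time_s: 6.48
ee_pos: [0.5225, -0.1335, 0.1296]
tool_rot: [-0.691, -1.792, 1.792]
contact_force: [0.1, -0.5, -1.0]
opening: 0.0159
```

```bash
python3 look.py w5
```

```text
t 6.47 pos [ 0.5225 -0.1335  0.1296] yaw 137.82 F [ 0.1 -0.5 -1. ] T [ 0.   -0.04  0.03] op 0.0159 q [-0.49 -0.08 -0.27  1.38  0.   -1.33]
shift mm [-1.4 -9.4  0. ] turn 0.7998 ydir [-0.  0. -1.]
[   22    25   195 12054    52     4    28    60   701  5628    17    11
     4     5    16     5    11     4] 0.11
```

View pics/w5.png

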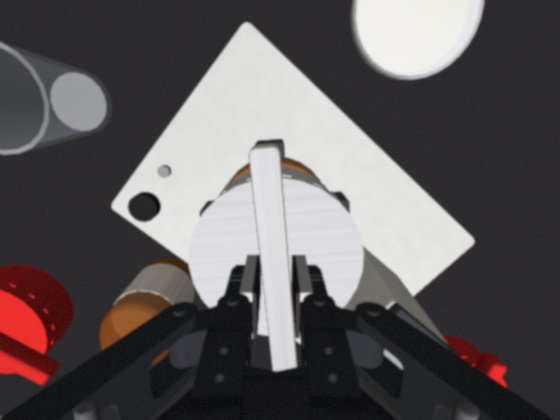

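The bar now bears on the other side of the fingers, and the cap top is at about 0.121. Next I'll screw it down, following the thread.

>>> step_arm --pt "0 0.7 0 0.12 16" --pt "0 1.4 0 0.24 16" --pt "0 2.1 0 0.36 16" --pt "0 2.7 0 0.48 16" --pt "0 3.4 0 0.6 16" --pt "0 4.1 0 0.72 16" --pt "0 4.7 0 0.84 16" --pt "0 5.4 0 0.96 16" --pt "0 6.1 0 1.08 16" --pt "0 6.8 0 1.2 16" --pt "0 7.4 0 1.32 16" --pt "0 7.4 0 1.32 16"

```text
time_s: 8.02
ee_pos: [0.5225, -0.1335, 0.1222]
tool_rot: [-1.4, -0.846, 0.846]
contact_force: [-0.3, 0.5, -0.5]
opening: 0.0158
```

```bash
python3 look.py w6
```

```text
t 8.03 pos [ 0.5225 -0.1335  0.1222] yaw 62.3 F [-0.3  0.5 -0.5] T [-0.02  0.02 -0.05] op 0.0158 q [-0.49 -0.07 -0.28  1.36  0.   -0.01]
shift mm [ -0.4 -16.8  -1.4] turn -0.5184 ydir [-0.  0. -1.]
[7632 4642  135  178   49  171 4536 1656   11    8    4   11    5    4
   20   35  100   13] 0.11
```

View pics/w6.png

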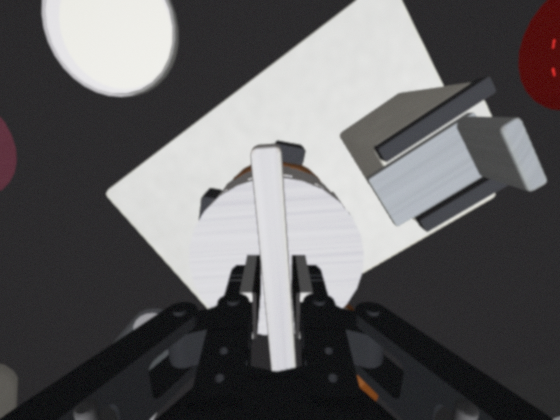

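The lid is following, with its top near 0.113. The bar is at about -22° in world and should end near -38°.

>>> step_arm --pt "0 0.5 0 0.1 16" --pt "0 1 0 0.18 16" --pt "0 1.5 0 0.25 16" --pt "0 1.5 0 0.25 16"

```text
time_s: 8.57
ee_pos: [0.5226, -0.1336, 0.1209]
tool_rot: [-1.47, -0.655, 0.655]
contact_force: [0.1, -0.9, 1.1]
opening: 0.0163
```

```bash
python3 look.py w7
```

```text
t 8.57 pos [ 0.5226 -0.1336  0.1209] yaw 48.06 F [ 0.1 -0.9  1.1] T [-0.03  0.    0.05] op 0.0163 q [-0.49 -0.07 -0.28  1.36  0.    0.24]
shift mm [ -0.1 -18.1  -1.3] turn -0.7669 ydir [ 0.  0. -1.]
[12080    53   103   191    64   715  5597    20    15     4     4    14
     5     5    12   130    12    13] 0.11
```

>>> step_arm --pt "0 0 0 0.04 16" --pt "0 0 0 0.06 16" --pt "0 0 0 0.06 16"

```text
time_s: 9.0
ee_pos: [0.5226, -0.1336, 0.1209]
tool_rot: [-1.484, -0.608, 0.608]
contact_force: [0.2, 0.4, -0.8]
opening: 0.0159
```

```bash
python3 look.py w8
```

```text
t 9.0 pos [ 0.5226 -0.1336  0.1209] yaw 44.55 F [ 0.2  0.4 -0.8] T [-0.09 -0.14  0.2 ] op 0.0159 q [-0.49 -0.07 -0.28  1.36  0.    0.3 ]
shift mm [  0.  -18.1  -1.3] turn -0.8282 ydir [ 0.  0. -1.]
[12011    42   106   222    76   758  5485    10    18     6     2    21
     3    17     8   146     9    12] 0.11
```

>>> step_arm --pt "0 0 0 0.03 16" --pt "0 0 0 0.05 16" --pt "0 0 0 0.05 16"

```text
time_s: 9.43
ee_pos: [0.5226, -0.1336, 0.1209]
tool_rot: [-1.495, -0.568, 0.568]
contact_force: [0.9, -0.6, 0.9]
opening: 0.0161
```

```bash
python3 look.py w9
```

```text
t 9.43 pos [ 0.5226 -0.1336  0.1209] yaw 41.6 F [ 0.9 -0.6  0.9] T [-0.07 -0.22  0.41] op 0.0161 q [-0.49 -0.07 -0.28  1.36  0.    0.35]
shift mm [  0.  -18.1  -1.3] turn -0.8797 ydir [ 0.  0. -1.]
[11929    43   139   212    97   763  5285    17    21     2    13    16
     5    19     6   153    12    19] 0.11
```

View pics/w9.png

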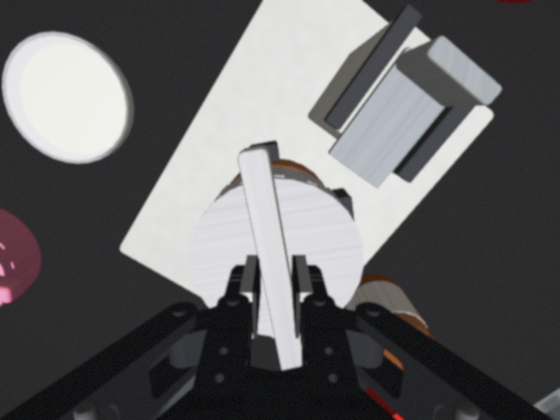

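```bash
cat > bar.py <<'E'
from h import *
rel([.5235,-.1345,.139],92)
for n in ("wrist","scene","top"):
    c=eyes.get_calibration(n)
    p,d=eyes.grab_frame(n);P=cloud(c,d); cv2.imwrite(f"pics/{n}_b.png",p[:,:,::-1])
    near=np.hypot(P[...,0]-.5235,P[...,1]+.135)<.075
    m=near&(P[...,2]>.124)&(P[...,2]<.140)&(p.min(2)>130)
    m=cv2.morphologyEx(m.astype(np.uint8),cv2.MORPH_OPEN,np.ones((3,3)) if n=="wrist" else np.ones((1,1)))>0
    b=P[m]; r=cv2.minAreaRect(b[:,:2].astype(np.float32))
    l=cv2.fitLine(b[:,:2].astype(np.float32),cv2.DIST_HUBER,0,1e-3,1e-3).ravel()
    print(n,len(b),[np.round(x,4) for x in r],"line",np.degrees(np.arctan2(l[1],l[0])).round(2),np.median(b[:,2]).round(4))
E
python3 bar.py
```

```text
t 9.47 pos [ 0.5226 -0.1335  0.1209] yaw 41.62 F [ 0.9  0.2 -1.8] T [-0.07 -0.17  0.42] op 0.0158 q [-0.49 -0.07 -0.28  1.36  0.    0.35]
shift mm [  0.  -18.1  -1.3] turn -0.8794 ydir [ 0.  0. -1.]
wrist 6012 [array([ 0.5193, -0.1308]), array([0.0141, 0.1206]), np.float64(51.1668)] line -39.37 0.1291
scene 162 [array([ 0.5337, -0.1292]), array([0.0437, 0.1205]), np.float64(25.9458)] line -39.15 0.1305
top 6 [array([ 0.5131, -0.064 ]), array([0.0066, 0.0246]), np.float64(81.804)] line -2.28 0.125
```

>>> step_arm --pt "0 0 0 0.03 16" --pt "0 0 0 0.06 16" --pt "0 0 0 0.06 16"

```text
time_s: 10.0
ee_pos: [0.5225, -0.1335, 0.1209]
tool_rot: [-1.507, -0.521, 0.521]
contact_force: [-0.3, -0.0, 0.3]
opening: 0.016
```

```bash
python3 bar.py
```

```text
t 10.0 pos [ 0.5225 -0.1335  0.1209] yaw 38.14 F [-0.3 -0.   0.3] T [-0.03  0.07  0.83] op 0.016 q [-0.49 -0.07 -0.28  1.36  0.    0.41]
shift mm [  0.2 -18.1  -1.4] turn -0.94 ydir [-0.  0. -1.]
wrist 5691 [array([ 0.5193, -0.1307]), array([0.0143, 0.1199]), np.float64(51.0079)] line -40.07 0.1291
scene 162 [array([ 0.5263, -0.134 ]), array([0.0529, 0.1223]), np.float64(31.3523)] line -39.47 0.1302
top 7 [array([ 0.5145, -0.0656]), array([0.0216, 0.0095]), np.float64(10.3626)] line 3.77 0.1249
```

The bar stayed at about -39° while the torque doubled, so the lid is at its stop. I'll back off to free the bar, open and rise.

>>> step_arm --pt "0 0 0 -0.12 16" --pt "0 0 0 -0.2 24" --pt "0 0 0 -0.2 34" --pt "0 0 0 -0.2 34" --pt "0 -40 0 -0.2 34" --pt "0 -85 0 -0.2 34" --pt "0 -85 0 -0.2 20"

```text
time_s: 11.02
ee_pos: [0.5242, -0.1345, 0.2099]
tool_rot: [-1.468, -0.679, 0.673]
contact_force: [0.4, -0.1, -1.8]
opening: 0.0199
```

```bash
python3 bar.py; python3 -c "
from h import *
rel([.5044,.0147,.205],7)"
```

```text
t 11.03 pos [ 0.5242 -0.1345  0.2099] yaw 49.53 F [ 0.4 -0.1 -1.8] T [ 0.01 -0.07  0.05] op 0.0199 q [-0.49 -0.09 -0.13  1.52  0.    0.21]
shift mm [-0.6 70.9  1. ] turn -0.7412 ydir [ 0.005 -0.003 -1.   ]
wrist 2845 [array([ 0.5229, -0.1335]), array([0.014 , 0.1292]), np.float64(51.651)] line -38.35 0.1291
scene 305 [array([ 0.5251, -0.1345]), array([0.0159, 0.1278]), np.float64(51.978)] line -38.6 0.1304
top 10 [array([ 0.5155, -0.0673]), array([0.0244, 0.0088]), np.float64(5.3858)] line 6.54 0.1247
t 11.18 pos [ 0.5223 -0.1335  0.205 ] yaw 49.57 F [ 0.3 -0.7  0.1] T [-0.04 -0.01  0.04] op 0.0198 q [-0.49 -0.08 -0.14  1.52  0.    0.21]
shift mm [1.012e+02 1.000e-01 1.097e+02] turn 0.7429 ydir [-0.001  0.001 -1.   ]
```

View pics/wrist_b.png

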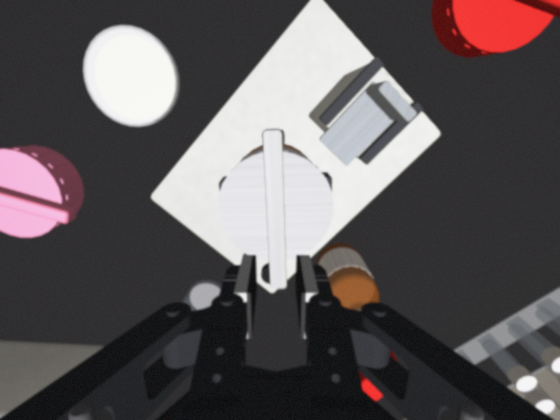

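The lid is free of the gripper. The bar is at -38.4° in world, which is -45.4° in the mixer frame, and its top is at 0.130. Next I'll go beyond the keeper tab with the fingers closed.

>>> step_arm --pt "101 0 110 0.743 0" --pt "101 0 110 0.743 0" --pt "101 0 110 0.743 0" --pt "101 0 110 0.743 0" --pt "101 0 110 0.743 0" --pt "101 0 110 0.743 0" --pt "101 0 110 0.743 0" --pt "101 0 110 0.743 0"

```text
time_s: 12.18
ee_pos: [0.5042, 0.0143, 0.2058]
tool_rot: [-1.568, -0.097, 0.097]
contact_force: [0.5, -0.1, 0.3]
opening: -0.0004
```

```bash
python3 - <<'E'
from h import *
rel([.5044,.0147,.132],7)
c=eyes.get_calibration("wrist")
p,d=eyes.grab_frame("wrist");cv2.imwrite("pics/k1.png",p[:,:,::-1]);P=cloud(c,d)
m=(P[...,2]>.142)&(P[...,2]<.158)&(np.hypot(P[...,0]-.508,P[...,1]+.02)<.03)
b=P[m];print(len(b),[np.round(x,4) for x in cv2.minAreaRect(b[:,:2].astype(np.float32))])
E
```

```text
t 12.18 pos [0.5042 0.0143 0.2058] yaw 7.08 F [ 0.5 -0.1  0.3] T [-0.02 -0.   -0.02] op -0.0004 q [-0.23 -0.19 -0.24  1.53  0.    1.22]
shift mm [ 0.2 73.8  0.4] turn 0.0013 ydir [-0.  0. -1.]
0 [array([0., 0.]), array([0., 0.]), np.float64(0.0)]
```

View pics/k1.png

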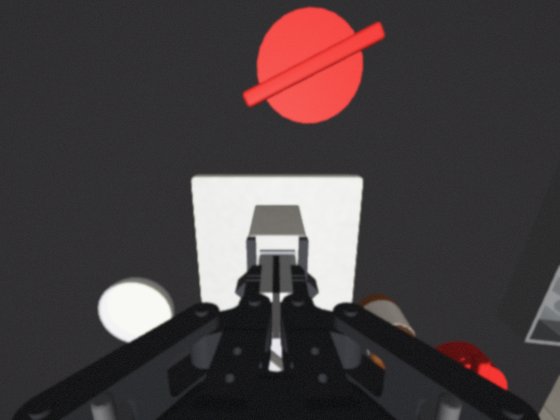

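The closed fingers are centred on the tower line beyond the tab (tower at about (277,240) in the wrist view). Next: go down and push.

>>> step_arm --pt "0 40 0 0 0" --pt "0 74 0 0 0" --pt "0 74 0 0 0" --pt "0 74 0 0 0" --pt "0 74 0 0 0"

```text
time_s: 12.85
ee_pos: [0.5052, 0.0144, 0.1338]
tool_rot: [-1.569, -0.099, 0.095]
contact_force: [-0.4, -0.1, -0.7]
opening: 0.0002
```

```bash
python3 -c "
from h import *
rel([.5044,.0147,.132],7)
p,d=eyes.grab_frame('scene');cv2.imwrite('pics/k2.png',cv2.resize(p[120:270,170:390,::-1],None,fx=3.6,fy=3.6))"
```

```text
t 12.85 pos [0.5052 0.0144 0.1338] yaw 7.05 F [-0.4 -0.1 -0.7] T [-0.07  0.01  0.01] op 0.0002 q [-0.23 -0.19 -0.36  1.39  0.    1.22]
shift mm [-0.8  1.8  0.4] turn 0.0009 ydir [ 0.003 -0.001 -1.   ]
```

View pics/k2.png

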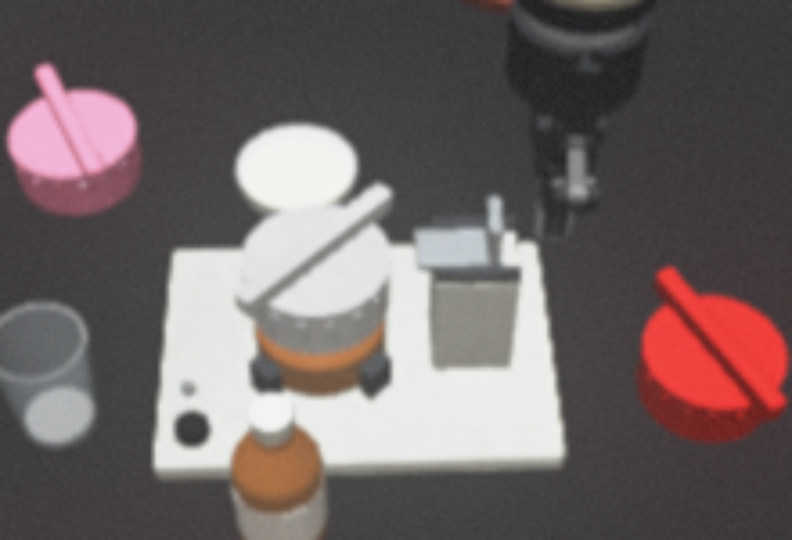

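The scene view shows the fingers about 15–20 mm outside the tab, at its height, with the lid down and its bar diagonal. Next I'll push.

>>> step_arm --pt "0 0 -8 0 0" --pt "0 0 -16 0 0" --pt "0 0 -21 0 0" --pt "0 0 -26 0 0" --pt "0 0 -31 0 0" --pt "0 0 -36 0 0" --pt "0 0 -40 0 0" --pt "0 0 -40 0 0"

```text
time_s: 13.9
ee_pos: [0.5091, -0.0255, 0.1318]
tool_rot: [-1.569, -0.096, 0.096]
contact_force: [-0.6, 0.5, -0.9]
opening: -0.0002
```

```bash
cat > k.py <<'E'
from h import *
import sys
rel([.5044,.0147,.132],7)
p,d=eyes.grab_frame('scene');cv2.imwrite(f'pics/{sys.argv[1]}.png',cv2.resize(p[120:270,170:390,::-1],None,fx=3.6,fy=3.6))
P=cloud(eyes.get_calibration('scene'),d)
b=P[(P[...,2]>.138)&(P[...,2]<.15)&(np.hypot(P[...,0]-.515,P[...,1]+.04)<.035)]
ym=np.array([-.1227,.9924]);s=(b[:,:2]-[.5235,-.134])@ym
print(len(b),np.histogram(s*1000,bins=np.arange(70,140,4)))
E
python3 k.py k3
```

```text
t 13.9 pos [ 0.5091 -0.0255  0.1318] yaw 7.02 F [-0.6  0.5 -0.9] T [-0.02 -0.04  0.05] op -0.0002 q [-0.31 -0.17 -0.35  1.39 -0.    1.14]
shift mm [ 0.2 -0.2 40.4] turn 0.0004 ydir [-0. -0. -1.]
51 (array([ 0,  0,  0,  0,  5, 10,  7,  7,  6,  6,  5,  2,  3,  0,  0,  0,  0]), array([ 70,  74,  78,  82,  86,  90,  94,  98, 102, 106, 110, 114, 118,
       122, 126, 130, 134, 138]))
```

View pics/k3.png

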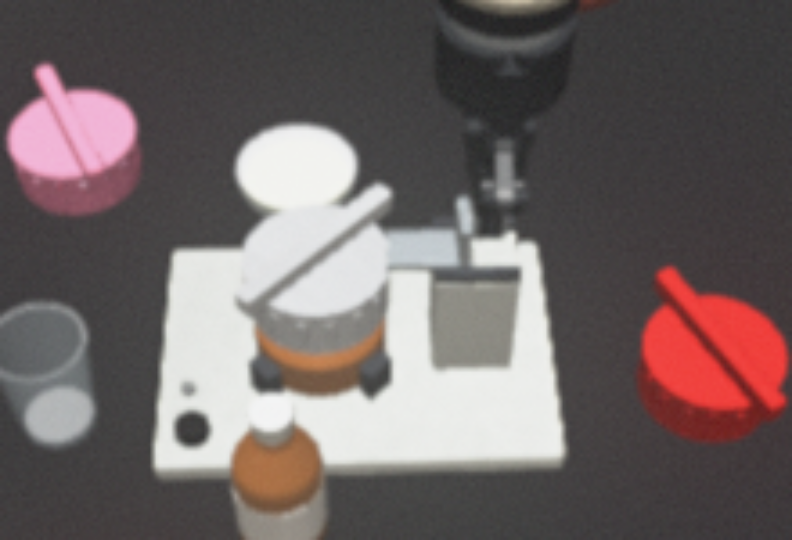

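The keeper has moved about 60% of the way and its tongue is at the lid's edge, with little force. I'll go on in small steps.

>>> step_arm --pt "0 0 -3 0 0" --pt "0 0 -6 0 0" --pt "0 0 -6 0 0"

```text
time_s: 14.32
ee_pos: [0.5099, -0.0313, 0.1318]
tool_rot: [-1.569, -0.096, 0.096]
contact_force: [0.1, 0.1, -0.6]
opening: -0.0001
```

```bash
python3 k.py k4
```

```text
t 14.32 pos [ 0.5099 -0.0313  0.1318] yaw 7.03 F [ 0.1  0.1 -0.6] T [ 0.    0.04 -0.02] op -0.0001 q [-0.32 -0.17 -0.35  1.39 -0.    1.13]
shift mm [ 0.2 -0.2 46.3] turn 0.0006 ydir [-0. -0. -1.]
57 (array([ 0,  0,  0, 10, 10,  9,  7,  6,  6,  6,  3,  0,  0,  0,  0,  0,  0]), array([ 70,  74,  78,  82,  86,  90,  94,  98, 102, 106, 110, 114, 118,
       122, 126, 130, 134, 138]))
```

View pics/k4.png

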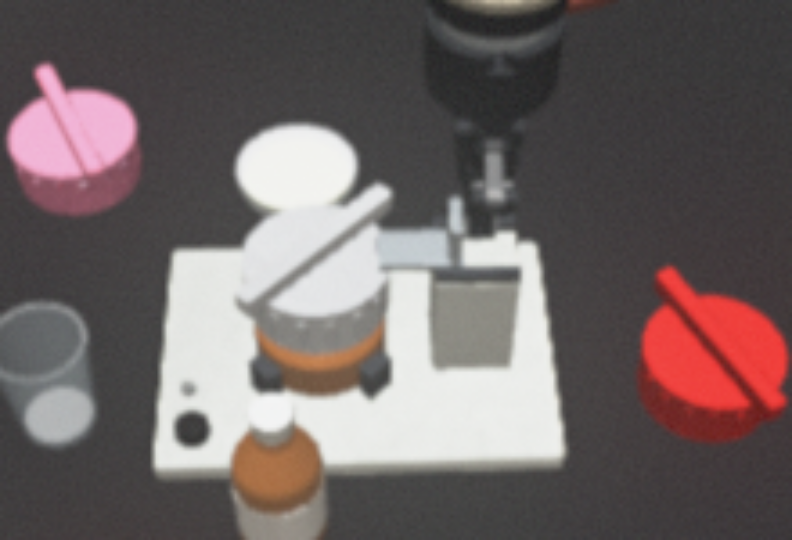

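The tongue is now passing over the lid's edge. I'll go on until it stops.

>>> step_arm --pt "0 0 -2 0 0" --pt "0 0 -4 0 0" --pt "0 0 -4 0 0"

```text
time_s: 14.75
ee_pos: [0.5104, -0.0349, 0.1319]
tool_rot: [-1.568, -0.097, 0.096]
contact_force: [-0.0, 1.9, -0.0]
opening: 0.0004
```

```bash
python3 k.py k5
```

```text
t 14.75 pos [ 0.5104 -0.0349  0.1319] yaw 7.05 F [-0.   1.9 -0. ] T [0.61 0.04 0.06] op 0.0004 q [-0.32 -0.16 -0.35  1.39  0.    1.12]
shift mm [ 0.2 -0.1 50. ] turn 0.0008 ydir [ 0.     0.001 -1.   ]
58 (array([ 0,  0,  8, 12, 10,  7,  3,  6,  5,  4,  3,  0,  0,  0,  0,  0,  0]), array([ 70,  74,  78,  82,  86,  90,  94,  98, 102, 106, 110, 114, 118,
       122, 126, 130, 134, 138]))
```

>>> step_arm --pt "0 0 -2 0 0" --pt "0 0 -2 0 0"

```text
time_s: 15.05
ee_pos: [0.5103, -0.035, 0.1319]
tool_rot: [-1.564, -0.098, 0.097]
contact_force: [-0.9, 13.2, 3.3]
opening: -0.0001
```

```bash
python3 k.py k6
```

```text
t 15.05 pos [ 0.5103 -0.035   0.1319] yaw 7.12 F [-0.9 13.2  3.3] T [2.59 0.24 0.  ] op -0.0001 q [-0.33 -0.16 -0.34  1.39  0.    1.12]
shift mm [ 0.3  0.2 50. ] turn 0.0022 ydir [-0.     0.004 -1.   ]
56 (array([ 0,  0,  8, 12,  8,  7,  4,  6,  5,  4,  2,  0,  0,  0,  0,  0,  0]), array([ 70,  74,  78,  82,  86,  90,  94,  98, 102, 106, 110, 114, 118,
       122, 126, 130, 134, 138]))
```

The keeper hit a firm stop, with the force rising to 13 N and no further travel. The finger centre is at 100 mm, which puts the tab face near 89 mm, as expected when fully in. I'll back off and check.

>>> step_arm --pt "0 0 10 0 0" --pt "0 0 35 0 0" --pt "0 -30 60 0 0" --pt "0 -80 90 0 0" --pt "0 -120 120 0 0" --pt "0 -120 160 0 0" --pt "0 -120 160 0 0" --pt "0 -120 160 0 0"

```text
time_s: 16.1
ee_pos: [0.4909, 0.1216, 0.2516]
tool_rot: [-1.569, -0.097, 0.097]
contact_force: [-0.2, 0.6, 0.2]
opening: -0.0001
```

```bash
python3 - <<'E'
from h import *
rel([.5044,.0147,.132],7)
ax=np.array([.5232,-.1342]);ym=np.array([-.1227,.9924])
for n in("scene","top"):
    p,d=eyes.grab_frame(n);P=cloud(eyes.get_calibration(n),d)
    y0,y1,x0,x1=(120,270,170,390) if n=="scene" else (160,330,230,410)
    cv2.imwrite(f'pics/f_{n}.png',cv2.resize(p[y0:y1,x0:x1,::-1],None,fx=3.5,fy=3.5))
    b=P[(P[...,2]>.139)&(P[...,2]<.156)&(np.hypot(P[...,0]-.513,P[...,1]+.05)<.035)]
    s=(b[:,:2]-ax)@ym*1000; print(n,len(b),np.percentile(s,[3,50,97]).round(1),"tab s")
    near=np.hypot(P[...,0]-.5235,P[...,1]+.134)<.07
    c=P[near&(P[...,2]>.124)&(P[...,2]<.138)&((P[...,:2]-ax)@ym<.02)]
    l=cv2.fitLine(c[:,:2].astype(np.float32),cv2.DIST_HUBER,0,1e-3,1e-3).ravel();print("bar",len(c),np.degrees(np.arctan(l[1]/l[0])).round(1),np.median(c[:,2]).round(4))
    for nm,q in (("petri",(.346,-.177)),):
        m=P[(np.hypot(P[...,0]-q[0],P[...,1]-q[1])<.07)&(P[...,2]>.01)&(P[...,2]<.03)&(P[...,0]<.4)];print(nm,np.round(cv2.minAreaRect(m[:,:2].astype(np.float32))[0],3))
E
```

```text
t 16.1 pos [0.4909 0.1216 0.2516] yaw 7.07 F [-0.2  0.6  0.2] T [-0.05  0.03  0.01] op -0.0001 q [-0.02 -0.18 -0.14  1.61 -0.    1.43]
shift mm [   0.3  119.7 -107.6] turn 0.0012 ydir [-0.    -0.001 -1.   ]
scene 51 [80.7 84.6 88.2] tab s
bar 241 -37.8 0.1304
petri [ 0.345 -0.176]
top 45 [79.8 83.7 87.3] tab s
bar 231 -37.7 0.1314
petri [ 0.345 -0.177]
```

View pics/f_scene.png

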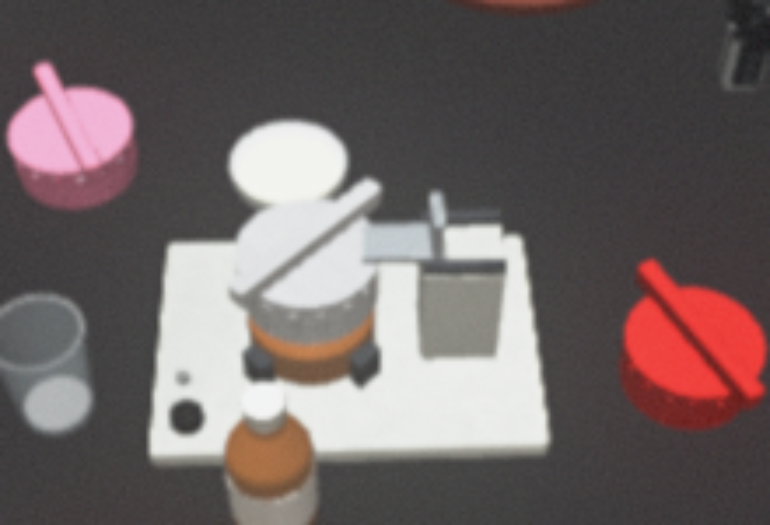

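View pics/f_top.png

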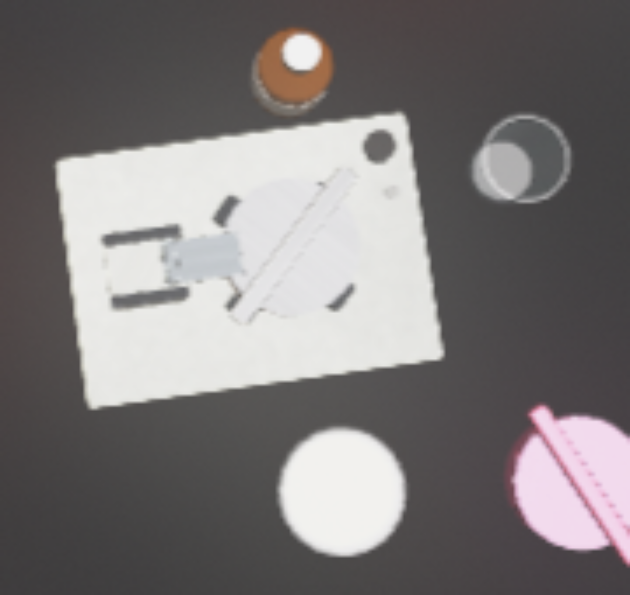

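Both views show the tongue over the lid's edge: at (395,240) in the scene crop and (215,257) in the top crop. The tab spans 80–88 mm from the axis, against 81–89 mm nominal when fully in. The bar is at -37.8° in world, which is about -45° in the mixer frame, and the bystanders have not moved. I'll hand in the job.

```bash
python3 -c "
from cell import ticket
print(ticket.close_job())"
```

```text
the job is handed in; nothing more can be done
None
```

The job is done and handed in at about 16 s of robot time. I turned the lid back with a loose grip until it dropped, then screwed it clockwise to its stop and pushed the keeper fully in.

- **Drop:** the lid fell between about 51° and 63° of tool turn. The measured cap top went from about 0.135 m to 0.121 m.
- **Screwed down:** at the stop the turning torque doubled, from 0.4 to 0.8 N m, while the bar stayed put. The last check put the bar at about -45° to the mixer's x, with its top at about 0.131 m, as expected.
- **Keeper:** it met a firm stop at 13 N. The tab spans about 80–88 mm from the jar's axis, against 81–89 mm nominal when fully in, and the tongue lies over the lid's edge.
- **Bystanders:** the dish measured within about 1 mm of where it started. The bottle and beaker I judged by eye from the pictures, and they look unmoved.
- **Disagreements:** the camera views differed by 1–2 mm, which is within the stated calibration. A 6 N upward force also showed on the tool partway through the first turn. I raised the fingers 1.5 mm and it went away.

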